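Unhook the tub's lid and lay it on the board

ROBOT

A 7-joint arm with a two-finger parallel gripper is mounted at the origin on the work surface. World frame = base frame: x ahead of the robot, y to its left, z up, the work surface at z = 0. Lengths are in m, angles in rad, forces in N, time in s.
With the tool pointing down it reaches from about 0.35 to 0.9 m from the base axis. Payload 8.1 kg.
Tool frame: the origin (TCP) lies at the very end of the fingers, on their centre line; the grasp point (between the pads) lies 19 mm behind it (arm.tcp_to_grasp is the z of the grasp point in the tool frame, in m); z points along the fingers, y is the line along which they close (so a half turn about z gives the same grasp; the last joint's range is limited). The gripper opens to 92 mm and grips with 3 to 60 N. Pads are 19 mm wide; open, the fingers measure 130 mm over their backs; the gripper's body (75 mm by 190 mm) begins 47 mm behind the grasp point.
Start: joints at [-1.405, 0.434, 0.025, 1.573, -0.012, 1.134, -0.075], TCP at [0.166, 0.603, 0.227] pointing down, gripper open.
Joint ranges: [-2.62, 2.62], [-0.44, 2.09], [-1.27, 1.32], [0.08, 2.57], [-1.32, 4.46], [0.12, 2], [-2.74, 2.74]. Speed limits (rad/s): [2.22, 2.22, 3.01, 3.01, 3.14, 3.14, 3.14].

INTERFACE

Orientations are given as a rotation vector (axis times angle).
In Python, from cell import readout, vision, sign_off, arm gives the robot as it stands. The module is installed in compiled form; this text tells all that it offers.
- The arm moves only by the shell command python3 -m creep 'ROWS' [FORCE]. ROWS is JSON, a list of rows, each a list of 5 numbers: the shift along the tool's x, y, z in units of 4 cm (1.0 is 4 cm), then the turn about the tool's z in units of 4 degrees (1.0 is 4 degrees), then the opening, from 0 (shut) to 1 (fully open). A call has 1 to 12 rows; each row shifts and turns the commanded pose from where the row before left it, along the tool's axes as they then stand; what a row does not reach is not made up. A row lasts 1/8 s, in which the tool goes at most 62.5 mm and 10.7 degrees, less where a joint would pass 70% of its speed; a pose out of reach is approached as far as the arm can. A call with a number of a shift or a turn outside -1 to 1 is refused whole. A call with a gripper value outside its range is refused whole. The fingers move at their own pace and stop on an object; FORCE is the grip in N (left out, the last holds). Time passes only in rows, so rows that do not move let the fingers close. It gives the time, the measured TCP pose, the force, the opening and the grip force at its end, in the units of the state.
- readout.observe(): the state, without advancing time (a new reading comes with each control period).
- vision.get_image(name): name is "scene" or "top"; returns a dict with "pixels" (480x640x3 uint8, blue, green, red), "z_map" (480x640 float32, m along the optical axis (not along the pixel's ray), 0 where there is no reading), "camera_matrix" (3x3 intrinsics, pixels), "k1" (the pictures are not rectified: a ray, as slopes to the right and down, at radius r is drawn at 1 + k1 r^2 times it, then the intrinsics apply), "position" and "rotation" of the camera in the world. Camera axes: x right, y up, looking along -z (the intrinsics and any distortion apply to the point x, -y, -z); pixel columns grow to the right and rows downward; lengths in m; the calibration is good to about 2 mm. A picture is of the moment at which its call begins.
- sign_off(): hands the job in; it is judged then, once.
The state is a dict: "clock": time; "joints": joint angles; "dq": joint speeds; "joint_efforts": joint torques, N m; "position": TCP position; "ee_rot": TCP orientation; "force": force on the tool from outside, world axes, zero at the start; "ft_torque": the same for the moment, N m; "width": opening from 0.0 (shut) to 1.0 (fully open); "gripper_force": force on a finger pad.
Only numpy, scipy, OpenCV 4.12 (cv2) and the standard library are available. Lean on these libraries where they do the work, as an engineer would, in place of code of your own. Each camera call takes 0.05 s, during which the arm holds its last target. There are 200 camera calls.

TASK

Open the tub of walnuts: its lid is hooked by a tongue under the small strap on the tub's rim, so tip the lid up by the tab opposite, with the tongue still at the strap, then draw it out and lift it off. Lower the lid gently, right way up, onto the middle of the wooden board on the adjustable stand until it rests flat there, and only then let go: neither drop it nor press it down. The tub must stay standing where it is and the press, bowls and whisk are left alone.

Things in the scene. Friction and masses are not known exactly. Their poses are not given: they have to be found in the camera images.
- tub: Loose round tub of clear plastic, 124 mm outer diameter, 90 mm tall, wall 4 mm, mouth 116 mm, with walnuts in it (about 0.55 kg, varies). Origin: centre of its underside; z up; +x points from the centre to the strap (the tab of the lid lies on the -x side, roughly towards the robot).
- strap (a point): Underside centre of the white strap, a small bridge at the tub's +x rim, 70.5 mm from the axis, 6.5 mm above the rim. Bar 7 mm (radially) x 46 x 6 mm; 32 mm between its posts; outside the wall nothing is below the opening.
- lid: Loose white plastic lid, about 0.13 kg (varies). A lip disc 128 mm across, 4 mm thick, lies on the tub's rim; under it a plug 110 mm across goes 8 mm down into the mouth. Origin: centre of the plug's underside (8 mm below the rim when seated; on the board's top when laid down); z up; +x to the tongue, -x to the tab. Its pose is not reported while the fingers hold it.
- tab (a point): Grip point of the lid's tab: a flat plate 24 mm wide (along lid y), 6 mm thick, 38 mm long, rising outwards at 45 degrees from the lip's edge on the lid's -x side. The point is mid-plate, 78.4 mm from the axis, 28.4 mm above the lid's origin; the tab's end is 86.9 mm out, 36.9 mm up. Can be pinched by its two side edges (from above or leaning) or across its thickness.
- tongue (a point): End of the lid's tongue (24 mm wide, 4 mm thick), 78 mm from the axis on lid +x, 10 mm above the lid's origin. It passes under the strap: seated, the lid can neither be lifted level nor drawn back. With the tab end tipped up 25 to 45 degrees (pivoting on the tub's outer rim edge, 62 mm from the axis) it draws out 20 to 35 mm along its own plane towards the tab, then lifts off.
- board: Square wooden board, 220 x 220 x 16 mm, level, on four telescopic legs locked in a fixed stand. Origin: on the counter under the board's centre (always at counter height). The leg height is not reported and changes each time: the upper face lies 34 to 74 mm above the counter, to be found by touch or by eye. The legs are cushioned: the board yields 1 mm per 4 N, 5 mm at most.
- press: Bystander: aluminium tortilla press, 190 mm round, about 75 mm tall, 1.6 kg, loose. Origin: centre of its underside.
- bowl_big: Bystander: white ceramic bowl, 170 mm across the rim, 70 mm tall, loose. Origin: centre of its underside.
- bowl_small: Bystander: smaller white ceramic bowl, 124 mm across, standing in the big one. Origin: centre of its underside.
- whisk: Bystander: steel whisk, 270 mm long, lying along its x axis. Origin: under its middle.

How it is judged:
On the way, in this order (a step that is already met when the one before it is completed fails the run):
1. the lid is held and tipped up by more than 12 degrees with its tongue still at the strap (angle between lid's own z axis and vertical above 0.21 rad and distance between tongue and strap below 0.03 m and contact force between the fingers and lid above 0.2 N), for 0.1 s.
2. the held lid is clear of the tub (contact force between lid and tub below 0.01 N and distance between lid and tub above 0.16 m and contact force between the fingers and lid above 0.2 N), for 0.1 s.
3. the lid rests flat on the board (within 4.5 degrees) while still held (angle between lid's own z axis and vertical below 0.08 rad and contact force between lid and board above 0.15 N and contact force between the fingers and lid above 0.1 N), for 0.1 s.
At the end, for the whole second after the job is handed in: The lid lies flat (within 3.4 degrees), right way up, at rest and released, its weight on the board, its centre within 40 mm of the board's centre; the tub stands upright within 30 mm of where it was (angle between lid's own z axis and vertical below 0.06 rad and horizontal distance between lid and board below 0.04 m and contact force between lid and board above 0.2 N and linear speed of lid below 0.02 m/s and contact force between the fingers and lid below 0.01 N and angle between tub's own z axis and vertical below 0.05 rad and distance of tub from where it was at the start of the episode below 0.03 m); the robot touches nothing.
It fails at once if the tub is shifted or lifted by more than 30 mm or tipped by more than 14 degrees (distance of tub from where it was at the start of the episode above 0.03 m or angle between tub's own z axis and vertical above 0.25 rad).
It fails at once if the press, a bowl or the whisk is moved by more than 15 mm (distance of any of press, bowl_big, bowl_small, whisk from where it was at the start of the episode above 0.015 m).
It fails at once if the lid is pressed or banged on the board with more than 20 N (contact force between lid and board above 20 N).
It also fails if it takes over 54 s, if anything falls off the work surface, if the arm or the gripper's body presses on something with over 40 N, if the wrist force passes 120 N, or if a joint passes its speed limit or range.

## Working session

There is one attempt and no reset: what is moved stays moved. The work goes in short steps, Python scripts to look and compute and a shell command to move; the robot and the scene stay as the last step left them, time stands still between calls to the robot, and variables do not carry over. Pictures are saved under pics/ and viewed, at most 10 in all, crops included, and the job is handed in when it is done.

```bash
mkdir -p pics
cat > h.py <<'E'
import numpy as np, cv2
from cell import readout, vision, arm
def grab(n,save=None):
    im=vision.get_image(n)
    if save: cv2.imwrite('pics/'+save,im['pixels'])
    return im
def world(im):
    K=np.array(im['camera_matrix']);k=im['k1'];z=im['z_map']
    v,u=np.mgrid[0:480,0:640]
    d=cv2.undistortPoints(np.stack([u,v],-1).reshape(-1,1,2).astype(float),K,np.array([k,0,0,0.])).reshape(480,640,2)
    P=np.stack([d[...,0]*z,-d[...,1]*z,-z],-1)
    W=P@np.array(im['rotation']).T+np.array(im['position']); W[z==0]=np.nan
    return W
E
python3 - <<'E'
from h import *
for n in('scene','top'):
    im=grab(n,n+'0.png');print(n,im['position'],im['camera_matrix'],im['k1'],im['rotation'])
    W=world(im);np.save(n+'0.npy',W);print(np.isnan(W).mean())
s=readout.observe();print(s['position'],s['ee_rot'],s['force'],s['width'],arm.tcp_to_grasp)
E
```

```text
scene [ 1.60996954 -0.48845295  0.81255135] [[487.87697071   0.         319.27527522]
 [  0.         487.87697071 240.63201303]
 [  0.           0.           1.        ]] -0.09828913536747975 [0.88904679 0.5716797  1.00452348]Traceback (most recent call last):
  File "<stdin>", line 4, in <module>
  File "h.py", line 12, in world
    W=P@np.array(im['rotation']).T+np.array(im['position']); W[z==0]=np.nan
      ~~~~~~~~~~~~~~~~~~~~~~~~~~~~^~~~~~~~~~~~~~~~~~~~~~~~~
ValueError: operands could not be broadcast together with shapes (480,640) (3,)
```

```bash
sed -i "s/np.array(im\['rotation'\]).T/cv2.Rodrigues(np.array(im['rotation']))[0].T/" h.py
python3 - <<'E'
from h import *
for n in('scene','top'):
    im=grab(n,n+'0.png');print(n,im['position'],im['rotation'])
    W=world(im);np.save(n+'0.npy',W);print(np.isnan(W).mean(),np.nanmedian(W[...,2]))
s=readout.observe();print(s['position'],s['ee_rot'],s['force'],s['width'],arm.tcp_to_grasp)
E
```

```text
scene [ 1.60996954 -0.48845295  0.81255135] [0.88904679 0.5716797  1.00452348]
0.005927734375 0.0032994868622082674
top [0.41335815 0.00129805 1.24371731] [ 0.10790347 -0.14280905 -1.58490341]
0.004124348958333334 -0.00031904852399722294
[0.16593121 0.602205   0.2261609 ] [-4.21120138e-01 -3.11318493e+00  1.74311537e-03] [ 0.55987387  0.2065603  -0.56944663] 1.002280806234301 -0.0188
```

View pics/scene0.png

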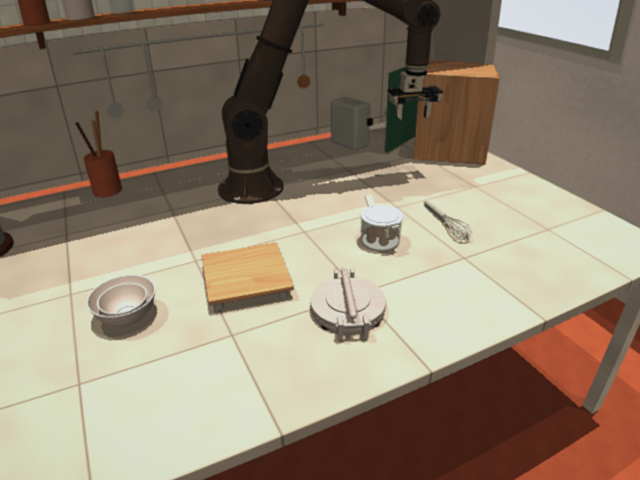

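View pics/top0.png

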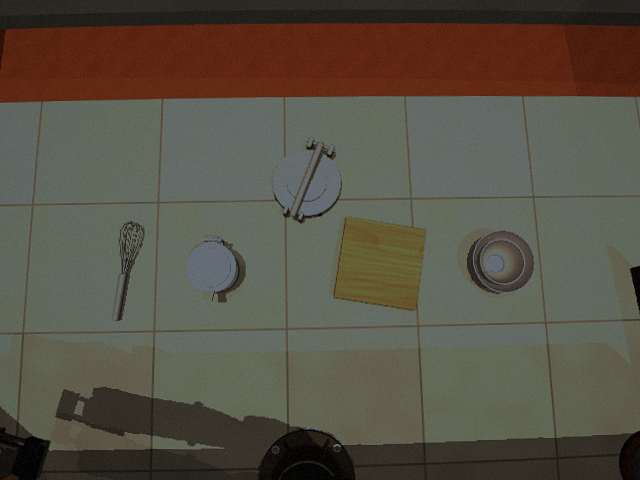

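The top picture shows the lid at about (212,267), with the strap at (212,239) and the tab near (214,296). The board is centred near (380,263), the press at (307,183), the bowls at (502,262) and the whisk at (126,270). The scene picture shows the same layout, with the tab at (370,202).

Run:
```python
from h import *
W=np.load('top0.npy'); Z=W[...,2]
def st(m,n):
    p=W[m];print(n,m.sum(),'min',p.min(0).round(4),'max',p.max(0).round(4),'med',np.median(p,0).round(4));return p
box=np.zeros(Z.shape,bool)
def B(u0,u1,v0,v1):
    b=box.copy();b[v0:v1,u0:u1]=1;return b
lid=st(B(175,255,225,310)&(Z>.085)&(Z<.1),'lip')
(c,r)=cv2.minEnclosingCircle(lid[:,:2].astype(np.float32));print('lipcircle',c,r)
for lo,hi in((.09,.1),(.1,.135)):
    st(B(175,255,225,310)&(Z>lo)&(Z<hi),(lo,hi))
m=B(175,255,225,310)&(Z>.097);
for v,u in np.argwhere(m): print(u,v,W[v,u].round(3).tolist(),end='; ')
print()
b=B(325,435,205,320)&(Z>.025);p=st(b,'board');print(cv2.minAreaRect(p[:,:2].astype(np.float32)),np.percentile(p[:,2],[5,50,95]))
st(B(265,350,130,230)&(Z>.02),'press');st(B(460,545,220,300)&(Z>.02),'bowl');st(B(105,150,215,325)&(Z>.012),'whisk')
W=np.load('scene0.npy');Z=W[...,2]
st(B(355,410,190,255)&(Z>.107)&(Z<.16),'tab scene')
for v,u in np.argwhere(B(355,410,190,255)&(Z>.097)&(Z<.16)): print(u,v,W[v,u].round(3).tolist(),end='; ')
p=st(B(200,295,240,305)&(Z>.025)&(Z<.1),'board scene');print(np.percentile(p[:,2],[25,50,75]))
```

```text
lip 1997 min [0.4776 0.1681 0.0857] max [0.6182 0.2946 0.1   ] med [0.5412 0.2311 0.0948]
lipcircle (0.5475545525550842, 0.23128199577331543) 0.07129756361246109
(0.09, 0.1) 1938 min [0.4776 0.1681 0.09  ] max [0.6182 0.2946 0.1   ] med [0.5412 0.2314 0.0949]
(0.1, 0.135) 168 min [0.4547 0.1768 0.1   ] max [0.6141 0.2771 0.1264] med [0.4749 0.2327 0.105 ]
204 238 [0.614, 0.247, 0.105]; 205 238 [0.614, 0.245, 0.103]; 206 238 [0.614, 0.243, 0.102]; 207 238 [0.614, 0.241, 0.101]; 208 238 [0.613, 0.237, 0.104]; 209 238 [0.613, 0.235, 0.105]; 210 238 [0.614, 0.233, 0.101]; 214 238 [0.614, 0.224, 0.097]; 204 239 [0.611, 0.247, 0.104]; 205 239 [0.611, 0.245, 0.104]; 206 239 [0.611, 0.242, 0.105]; 207 239 [0.611, 0.24, 0.102]; 208 239 [0.612, 0.238, 0.101]; 209 239 [0.612, 0.236, 0.101]; 210 239 [0.612, 0.233, 0.1]; 211 239 [0.611, 0.23, 0.104]; 212 239 [0.611, 0.228, 0.101]; 213 239 [0.611, 0.225, 0.102]; 214 239 [0.611, 0.222, 0.104]; 215 239 [0.611, 0.22, 0.102]; 216 239 [0.611, 0.218, 0.1]; 218 239 [0.611, 0.213, 0.101]; 219 239 [0.611, 0.21, 0.103]; 220 239 [0.61, 0.207, 0.104]; 221 239
[... 28227 characters left out ...]
]; 385 225 [0.603, 0.206, 0.099]; 387 225 [0.612, 0.207, 0.103]; 388 225 [0.611, 0.211, 0.102]; 389 225 [0.611, 0.214, 0.101]; 390 225 [0.614, 0.216, 0.102]; 391 225 [0.616, 0.218, 0.102]; 392 225 [0.612, 0.224, 0.098]; 393 225 [0.612, 0.228, 0.098]; 395 225 [0.617, 0.231, 0.099]; 396 225 [0.617, 0.235, 0.098]; 397 225 [0.618, 0.237, 0.098]; 387 226 [0.609, 0.209, 0.098]; 388 226 [0.61, 0.212, 0.098]; 389 226 [0.612, 0.214, 0.098]; 391 226 [0.614, 0.219, 0.098]; 392 226 [0.615, 0.222, 0.097]; 396 226 [0.62, 0.233, 0.097]; 388 227 [0.615, 0.208, 0.098]; board scene 4184 min [ 0.4253 -0.3314  0.0294] max [ 0.6819 -0.0788  0.053 ] med [ 0.5713 -0.2117  0.0474]
[0.04616005 0.04736385 0.04845318]
```

Run:
```python
from h import *
from scipy.optimize import least_squares
W=np.load('top0.npy'); Z=W[...,2]
def B(u0,u1,v0,v1):
    b=np.zeros(Z.shape,bool);b[v0:v1,u0:u1]=1;return b&(Z>-1)
m=(B(175,255,243,300)&(Z>.088)&(Z<.1)).astype(np.uint8)
c=max(cv2.findContours(m,0,cv2.CHAIN_APPROX_NONE)[0],key=len)[:,0]
p=W[c[:,1],c[:,0],:2]; p=p[(p[:,0]>.49)&(p[:,0]<.595)]
f=least_squares(lambda q:np.hypot(*(p-q[:2]).T)-q[2],[.54,.23,.064],loss='soft_l1',f_scale=.002);print('lip',f.x)
t=W[B(195,220,294,302)&(Z>.102)];print('tab',t.mean(0),len(t))
s=W[B(195,230,236,241)&(Z>.0995)];print('strap',s.mean(0))
b=B(325,435,205,320)&(Z>.025);q=W[b];print('board',cv2.minAreaRect(q[:,:2].astype(np.float32)),np.median(q,0))
for n,bb in(('press',B(265,350,130,230)),('bowl',B(460,545,220,300)),('whisk',B(105,150,215,325))):
    q=W[bb&(Z>.012)];print(n,q.min(0).round(3),q.max(0).round(3))
print(cv2.Rodrigues(readout.observe()['ee_rot'])[0].round(3))
```

```text
lip [0.54046548 0.23168624 0.06270111]
tab [0.46357916 0.23475258 0.11409492] 81
strap [0.61039974 0.22944862 0.10271499]
board ((0.5686548352241516, -0.17974814772605896), (0.27784958481788635, 0.24776914715766907), 79.8446044921875) [ 0.54807906 -0.20419045  0.04526731]
press [ 0.642 -0.128  0.012] [0.898 0.08  0.081]
bowl [ 0.464 -0.615  0.012] [ 0.63  -0.445  0.076]
whisk [0.412 0.439 0.012] [0.674 0.509 0.055]
[[-0.964  0.266 -0.   ]
 [ 0.266  0.964 -0.001]
 [-0.    -0.001 -1.   ]]
```

```bash
python3 -m creep '[[0,0,0,-0.83,1],[0,0,0,-0.83,1],[0,0,0,-0.83,1],[0,0,0,-0.83,1]]' 15; python3 -m creep '[[-0.5,-0.6,0,0,1],[-0.7,-0.81,0,0,1],[-0.7,-0.81,0,0,1],[-0.7,-0.81,0,0,1],[-0.7,-0.81,0,0,1],[-0.7,-0.81,0,0,1],[-0.7,-0.81,0,0,1],[-0.7,-0.81,0,0,1],[-0.7,-0.81,0,0,1],[-0.7,-0.81,0,0,1],[-0.7,-0.81,0,0,1],[-0.2,-0.2,0,0,1]]'
python3 - <<'E'
from h import *
W=np.load('top0.npy'); Z=W[...,2]; Ws=np.load('scene0.npy')
m=np.zeros(Z.shape,bool);m[210:320,328:432]=1;m&=(Z>.03)&(Z<.06)
m=cv2.morphologyEx(m.astype(np.uint8),cv2.MORPH_OPEN,np.ones((5,5)))
c=max(cv2.findContours(m,0,1)[0],key=cv2.contourArea);k=np.zeros_like(m);cv2.drawContours(k,[c],-1,1,-1)
q=W[(k>0)&(Z>.03)];print(cv2.minAreaRect(q[:,:2].astype(np.float32)),q.mean(0),np.median(q[:,2]))
s=readout.observe();print(s['position'],cv2.Rodrigues(s['ee_rot'])[0][:,:2].round(3).tolist())
E
```

```text
clock: 0.65
position: [0.166, 0.6023, 0.2264]
ee_rot: [-0.055, -3.141, 0.001]
force: [-0.2, -0.7, -0.5]
width: 0.997
gripper_force: 0.0
clock: 2.15
position: [0.4622, 0.2325, 0.2267]
ee_rot: [0.065, 3.14, -0.002]
force: [-0.6, 0.2, -0.4]
width: 0.998
gripper_force: 0.0
((0.5501713156700134, -0.20644579827785492), (0.21873268485069275, 0.22078180313110352), 80.09473419189453) [ 0.5484398  -0.20506488  0.04526634] 0.04529174233618338
[0.4621607  0.23250517 0.22667083] [[-0.999, 0.041], [0.041, 0.999], [-0.0, -0.001]]
```

```bash
python3 -m creep '[[0.07,0.05,0.7,0,1],[0,0,0.8,0,1],[0,0,0.8,0,1],[0,0,0.6,0,1],[0,0,0.2,0,1],[0,0,0,0,0.6],[0,0,0,0,0.45]]'
python3 - <<'E'
from h import *
im=grab('scene');cv2.imwrite('pics/s1.png',cv2.resize(im['pixels'][160:280,300:460],None,fx=5,fy=5,interpolation=2))
E
```

```text
clock: 3.02
position: [0.4584, 0.238, 0.1037]
ee_rot: [0.058, 3.14, 0.002]
force: [-0.9, -1.0, -0.2]
width: 0.831
gripper_force: 0.0
```

View pics/s1.png

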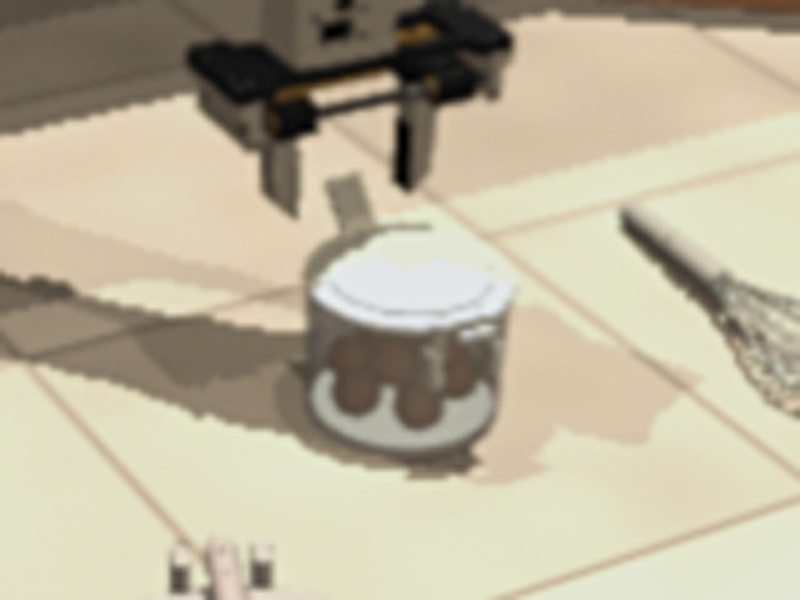

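The picture shows the open fingers, at about (280,190) and (415,160), straddling the tab at (348,200). The tub is undisturbed. Next I centre, go down and pinch.

```bash
python3 -m creep '[[-0.03,-0.08,0.12,0,0.6],[0,0,0.12,0,0.5],[0,0,0,0,0.4],[0,0,0,0,0.4]]' 15;  python3 -m creep '[[0,0,0,0,0.1],[0,0,0,0,0],[0,0,0,0,0],[0,0,0,0,0],[0,0,0,0,0]]' 15
```

```text
clock: 3.58
position: [0.4589, 0.2342, 0.0931]
ee_rot: [-0.058, -3.141, 0.0]
force: [-0.6, -0.3, 0.5]
width: 0.406
gripper_force: 0.0
clock: 4.2
position: [0.459, 0.2344, 0.0932]
ee_rot: [0.058, 3.141, 0.0]
force: [0.0, 0.6, 0.6]
width: 0.256
gripper_force: 15.0
```

```bash
python3 -m creep '[[-0.05,0,-0.25,0,0],[-0.06,0,-0.24,0,0],[-0.08,0,-0.24,0,0],[-0.1,0,-0.23,0,0],[0,0,0,0,0]]' 15;  python3 - <<'E'
from h import *
im=grab('scene');cv2.imwrite('pics/s2.png',cv2.resize(im['pixels'][160:280,300:460],None,fx=5,fy=5,interpolation=2))
E
```

```text
clock: 4.82
position: [0.4714, 0.234, 0.1324]
ee_rot: [0.059, 3.14, 0.001]
force: [0.6, -0.0, -1.9]
width: 0.258
gripper_force: 15.0
```

View pics/s2.png

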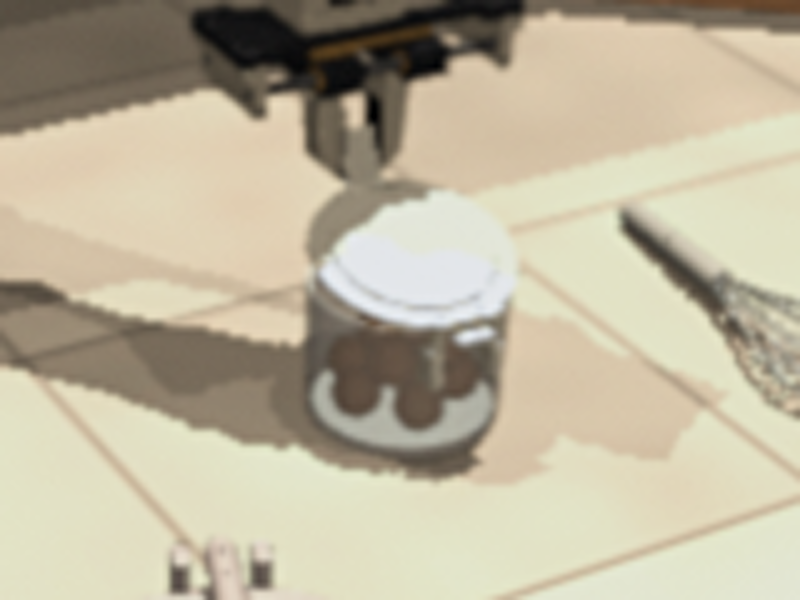

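The lid is tipped about 16°. Its tab end is up in the fingers at (355,150) and the strap, at (478,335), still holds the tongue. The force is small, so I tip further.

```bash
python3 -m creep '[[-0.11,0,-0.22,0,0],[-0.13,0,-0.22,0,0],[-0.15,0,-0.2,0,0],[-0.15,0,-0.2,0,0],[0,0,0,0,0],[0,0,0,0,0]]' 15; python3 -m creep '[[0.18,0,-0.11,0,0],[0.18,0,-0.11,0,0],[0,0,0,0,0]]' 15
python3 - <<'E'
from h import *
im=grab('scene');cv2.imwrite('pics/s3.png',cv2.resize(im['pixels'][140:260,300:460],None,fx=5,fy=5,interpolation=2))
W=world(im);Z=W[...,2];p=im['pixels'].astype(int)
m=np.zeros(Z.shape,bool);m[170:235,345:425]=1
m&=(p.min(2)>170)&(Z>.09)&(np.ptp(p,axis=2)<25)
q=W[m];u,s,v=np.linalg.svd(q-q.mean(0),full_matrices=False);print(len(q),q.mean(0),v[2],s)
E
```

```text
clock: 5.62
position: [0.4921, 0.233, 0.165]
ee_rot: [-0.058, -3.141, 0.0]
force: [0.3, 0.3, -1.3]
width: 0.258
gripper_force: 15.0
clock: 6.0
position: [0.4771, 0.2339, 0.1744]
ee_rot: [0.057, 3.141, 0.001]
force: [-0.6, 0.3, -1.0]
width: 0.263
gripper_force: 15.0
866 [0.55666025 0.23487344 0.1293888 ] [-0.51704154  0.01251877 -0.85586875] [0.92581398 0.74648417 0.12241578]
```

View pics/s3.png

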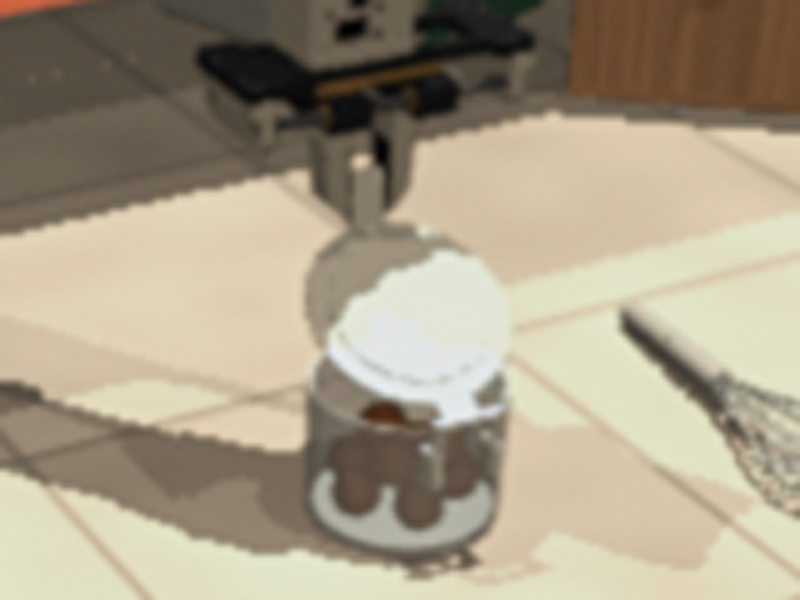

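The lid is tilted about 31° (plane fit), and the tongue is sliding out in front of the strap at about (455,405). The tub is in place. I keep drawing out, then lift.

```bash
python3 -m creep '[[0.2,0,-0.12,0,0],[0.2,0,-0.12,0,0],[0.2,0,-0.14,0,0],[0,0,0,0,0]]' 25; python3 -m creep '[[0,0,-0.2,0,0],[0,0,-0.4,0,0],[0,0,-0.6,0,0],[0,0,-0.6,0,0],[0,0,-0.5,0,0],[0,0,-0.2,0,0],[0,0,0,0,0],[0,0,0,0,0]]'
python3 - <<'E'
from h import *
im=grab('scene');cv2.imwrite('pics/s4.png',cv2.resize(im['pixels'][100:260,300:460],None,fx=3.75,fy=3.75,interpolation=2))
E
```

```text
clock: 6.55
position: [0.4533, 0.2348, 0.1898]
ee_rot: [0.057, 3.14, 0.001]
force: [-0.3, -0.2, -1.5]
width: 0.258
gripper_force: 25.0
clock: 7.55
position: [0.4534, 0.2342, 0.2883]
ee_rot: [-0.058, -3.14, 0.001]
force: [0.1, -0.8, -1.7]
width: 0.257
gripper_force: 25.0
```

View pics/s4.png

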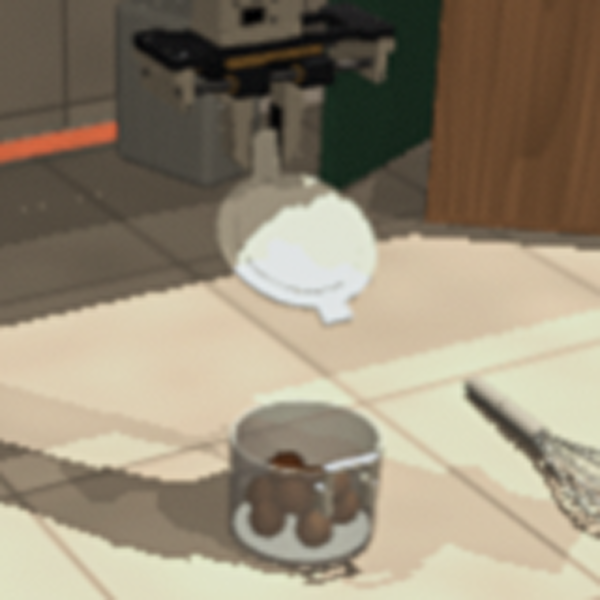

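The lid hangs free in the fingers: tab at (265,150), tongue end at (340,315). The tub below is open and upright. Now the transfer to the board.

```bash
python3 -m creep '[[-0.05,-0.3,0,0,0],[-0.1,-0.5,0,0,0],[-0.12,-0.7,0,0,0],[-0.13,-0.7,0,0,0],[-0.13,-0.7,0,0,0],[-0.13,-0.7,0,0,0],[-0.13,-0.7,0,0,0],[-0.13,-0.7,0,0,0],[-0.13,-0.7,0,0,0],[-0.13,-0.7,0,0,0],[-0.13,-0.7,0,0,0]]'; python3 -m creep '[[-0.13,-0.7,0,0,0],[-0.13,-0.7,0,0,0],[-0.13,-0.7,0,0,0],[-0.13,-0.7,0,0,0],[-0.1,-0.56,0,0,0],[-0.05,-0.4,0,0,0],[0,-0.2,0,0,0],[0,0,0,0,0],[0,0,0,0,0]]'
cat > tilt.py <<'E'
from h import *
def tilt():
    im=grab('scene');W=world(im);Z=W[...,2];p=im['pixels'].astype(int)
    t=readout.observe()['position']
    m=(W[...,0]>t[0]+.02)&(W[...,0]<t[0]+.19)&(abs(W[...,1]-t[1])<.08)&(Z>.052)&(Z<t[2]+.01)&(np.ptp(p,axis=2)<60)
    q=W[m]
    for _ in range(4):
        c=q.mean(0);v=np.linalg.svd(q-c,full_matrices=False)[2][2];v*=np.sign(v[2]);q=W[m];q=q[abs((q-c)@v)<.006]
    print('n',len(q),'normal',v.round(3),'tilt',np.degrees(np.arccos(v[2])).round(1),'c',c.round(4))
    return im
E
python3 -c "
from tilt import *
im=tilt();cv2.imwrite('pics/s5.png',im['pixels'])"
```

```text
clock: 8.98
position: [0.4951, -0.0532, 0.2889]
ee_rot: [-0.059, -3.14, 0.0]
force: [0.0, 0.3, -2.0]
width: 0.256
gripper_force: 25.0
clock: 10.1
position: [0.5166, -0.2096, 0.2891]
ee_rot: [-0.056, -3.141, -0.001]
force: [-0.2, 0.1, -1.7]
width: 0.251
gripper_force: 25.0
n 1796 normal [ 0.527 -0.021  0.85 ] tilt 31.8 c [ 0.585  -0.2126  0.2498]
```

View pics/s5.png

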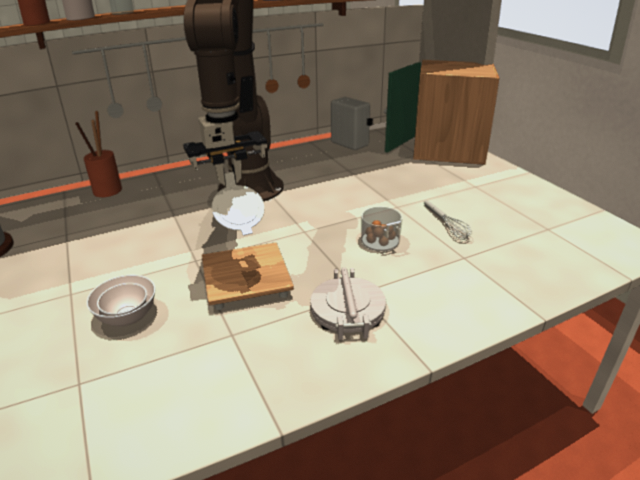

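The lid is held at 31.8°, above the board at (247,270), with the tongue towards the camera at (247,232). The tub, press, bowls and whisk look untouched. I go down to just above touch.

```bash
python3 -m creep '[[0.13,0.08,0.2,0,0],[0.13,0.08,0.4,0,0],[0,0,0.6,0,0],[0,0,0.7,0,0],[0,0,0.7,0,0],[0,0,0.5,0,0],[0,0,0.25,0,0],[0,0,0.1,0,0],[0,0,0,0,0],[0,0,0,0,0]]' 25; python3 -c "
from tilt import *
tilt()"; python3 -m creep '[[0,0,0.05,0,0],[0,0,0.05,0,0],[0,0,0.05,0,0],[0,0,0,0,0]]' 20;python3 -m creep '[[0,0,0.05,0,0],[0,0,0.05,0,0],[0,0,0,0,0]]' 15
```

```text
clock: 11.4
position: [0.5068, -0.204, 0.1518]
ee_rot: [0.058, 3.14, -0.0]
force: [-0.2, -0.3, -2.6]
width: 0.256
gripper_force: 25.0
n 1628 normal [ 0.524 -0.022  0.852] tilt 31.6 c [ 0.5748 -0.2071  0.1129]
clock: 11.95
position: [0.5062, -0.2038, 0.1449]
ee_rot: [-0.058, -3.141, -0.0]
force: [0.3, -0.7, -1.6]
width: 0.257
gripper_force: 20.0
clock: 12.32
position: [0.5062, -0.2038, 0.1409]
ee_rot: [-0.058, -3.141, -0.0]
force: [-0.2, -0.3, -2.1]
width: 0.258
gripper_force: 15.0
```

```bash
python3 -m creep '[[0,0,0.05,0,0],[0,0,0.05,0,0],[0,0,0.05,0,0],[0,0,0.05,0,0],[0,0,0,0,0]]' 12; python3 -m creep '[[0,0,0.05,0,0],[0,0,0.05,0,0],[0,0,0,0,0]]' 12; python3 -m creep '[[0.04,0,0.06,0,0],[0.04,0,0.06,0,0],[0,0,0,0,0]]' 12; python3 -c "
from tilt import *
tilt()"
```

```text
clock: 12.95
position: [0.5062, -0.2038, 0.1329]
ee_rot: [-0.058, -3.141, -0.0]
force: [0.2, 0.2, -1.7]
width: 0.264
gripper_force: 12.0
clock: 13.32
position: [0.5062, -0.2038, 0.1289]
ee_rot: [-0.058, -3.141, -0.0]
force: [-0.4, -0.2, -1.3]
width: 0.264
gripper_force: 12.0
clock: 13.7
position: [0.5032, -0.2037, 0.1243]
ee_rot: [0.058, 3.141, -0.0]
force: [0.2, -0.1, -0.5]
width: 0.254
gripper_force: 12.0
n 1587 normal [ 0.505 -0.016  0.863] tilt 30.4 c [ 0.5719 -0.2066  0.0868]
```

```bash
python3 -m creep '[[0.05,0,0.07,0,0],[0.05,0,0.07,0,0],[0.05,0,0.07,0,0],[0.05,0,0.07,0,0],[0,0,0,0,0]]' 12; python3 -c "
from tilt import *
tilt()"; python3 -m creep '[[0.05,0,0.08,0,0],[0.05,0,0.08,0,0],[0.05,0,0.08,0,0],[0.05,0,0.08,0,0],[0.05,0,0.08,0,0],[0,0,0,0,0]]' 12; python3 -c "
from tilt import *
tilt()"
```

```text
clock: 14.38
position: [0.4948, -0.2034, 0.1129]
ee_rot: [-0.058, -3.141, -0.0]
force: [0.1, -0.5, -0.1]
width: 0.26
gripper_force: 12.0
n 1515 normal [ 0.429 -0.02   0.903] tilt 25.4 c [ 0.5672 -0.2068  0.0819]
clock: 15.18
position: [0.4848, -0.203, 0.0969]
ee_rot: [-0.059, -3.141, -0.0]
force: [0.1, -0.6, 0.5]
width: 0.259
gripper_force: 12.0
n 1423 normal [ 0.314 -0.013  0.949] tilt 18.3 c [ 0.5629 -0.2063  0.0743]
```

```bash
python3 -m creep '[[0.05,0,0.09,0,0],[0.05,0,0.09,0,0],[0.05,0,0.09,0,0],[0.05,0,0.09,0,0],[0,0,0,0,0]]' 12; python3 -c "
from tilt import *
tilt()"; python3 -m creep '[[0.035,0,0.08,0,0],[0.035,0,0.08,0,0],[0.035,0,0.08,0,0],[0.035,0,0.08,0,0],[0,0,0,0,0]]' 12; python3 -c "
from tilt import *
tilt()"
```

```text
clock: 15.85
position: [0.4768, -0.2027, 0.0824]
ee_rot: [-0.058, -3.14, -0.0]
force: [1.4, -0.6, 0.4]
width: 0.257
gripper_force: 12.0
n 1315 normal [ 0.202 -0.01   0.979] tilt 11.7 c [ 0.5595 -0.2067  0.0692]
clock: 16.52
position: [0.4714, -0.2025, 0.0697]
ee_rot: [-0.058, -3.141, -0.0]
force: [0.9, -0.1, 0.6]
width: 0.258
gripper_force: 12.0
n 1212 normal [ 0.103 -0.007  0.995] tilt 5.9 c [ 0.5579 -0.2065  0.0644]
```

```bash
python3 -m creep '[[0.02,0,0.06,0,0],[0.02,0,0.06,0,0],[0.02,0,0.06,0,0],[0.01,0,0.06,0,0],[0,0,0.03,0,0],[0,0,0,0,0]]' 10; python3 -c "
from tilt import *
tilt()"; python3 -m creep '[[0.01,0,0.03,0,0],[0,0,0,0,0]]' 10; python3 -m creep '[[0.01,0,0.03,0,0],[0,0,0,0,0]]' 10;python3 -c "
from tilt import *
tilt()"
```

```text
clock: 17.32
position: [0.4684, -0.2024, 0.0589]
ee_rot: [-0.058, -3.14, -0.0]
force: [-1.2, 0.4, -0.7]
width: 0.257
gripper_force: 10.0
n 1104 normal [ 0.027 -0.004  1.   ] tilt 1.6 c [ 0.5569 -0.2067  0.0607]
clock: 17.62
position: [0.4683, -0.2024, 0.0579]
ee_rot: [-0.058, -3.141, -0.0]
force: [-1.1, -0.4, 0.8]
width: 0.258
gripper_force: 10.0
clock: 17.88
position: [0.4681, -0.2024, 0.0567]
ee_rot: [0.058, 3.141, -0.0]
force: [0.3, 0.2, -0.6]
width: 0.257
gripper_force: 10.0
n 1091 normal [ 0.008 -0.002  1.   ] tilt 0.5 c [ 0.5566 -0.2066  0.06  ]
```

```bash
python3 -m creep '[[0,0,0.02,0,0],[0,0,0,0,0],[0,0,0,0,0]]' 6; python3 -c "
from tilt import *
tilt()
for _ in range(1): print(readout.observe()['force'])"; python3 -m creep '[[0,0,0.01,0,0],[0,0,0,0,0],[0,0,0,0,0]]' 5; python3 -c "
from tilt import *
im=tilt();cv2.imwrite('pics/s6.png',cv2.resize(im['pixels'][140:300,180:340],None,fx=3.75,fy=3.75,interpolation=2))"
```

```text
clock: 18.3
position: [0.4681, -0.2024, 0.056]
ee_rot: [0.058, 3.141, 0.0]
force: [-0.6, 0.5, 2.7]
width: 0.256
gripper_force: 6.0
n 1087 normal [ 0.008 -0.005  1.   ] tilt 0.5 c [ 0.557  -0.2069  0.0593]
[0.28460723 0.16449537 2.85978918]
clock: 18.73
position: [0.468, -0.2024, 0.0556]
ee_rot: [0.058, 3.141, 0.0]
force: [-1.2, 1.0, 3.7]
width: 0.256
gripper_force: 5.0
n 1084 normal [ 0.011 -0.004  1.   ] tilt 0.7 c [ 0.5571 -0.2068  0.0589]
```

View pics/s6.png

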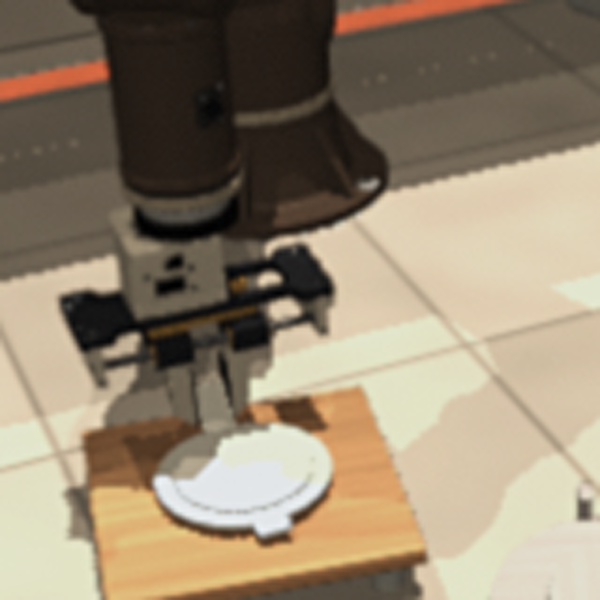

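The lid lies flat in the middle of the board, at (245,475) in the crop, with the fingers still on the tab at (210,400). It is bearing about 5 N, so I ease up slightly and then release and withdraw.

```bash
python3 -m creep '[[0,0,-0.02,0,0],[0,0,0,0,0],[0,0,0,0,0]]' 5; python3 -m creep '[[0,0,0,0,0.28],[0,0,0,0,0.32],[0,0,0,0,0.45],[0,0,0,0,0.6],[0,0,0,0,0.6],[0,0,0,0,0.6]]' 5; python3 -m creep '[[0,0,-0.2,0,0.6],[0,0,-0.4,0,0.6],[0,0,-0.7,0,0.6],[0,0,-0.9,0,0.6],[0,0,-0.9,0,0.6],[0,0,-0.6,0,0.6],[0,0,-0.2,0,0.6],[0,0,0,0,0.6]]'; python3 -c "
from tilt import *
im=tilt()
im=grab('top');cv2.imwrite('pics/top9.png',im['pixels'])
W=world(im);Z=W[...,2];p=im['pixels'].astype(int)
m=(abs(W[...,0]-.55)<.1)&(abs(W[...,1]+.206)<.1)&(Z>.05)&(Z<.066)
q=W[m];print(len(q),q.mean(0),cv2.minEnclosingCircle(q[:,:2].astype(np.float32)),readout.observe()['force'])"
```

```text
clock: 19.15
position: [0.468, -0.2024, 0.0563]
ee_rot: [0.058, 3.141, -0.0]
force: [1.3, -0.3, 2.1]
width: 0.259
gripper_force: 5.0
clock: 19.9
position: [0.468, -0.2024, 0.0564]
ee_rot: [0.058, 3.141, -0.0]
force: [-0.3, -0.5, 0.6]
width: 0.594
gripper_force: 0.0
clock: 20.9
position: [0.468, -0.2024, 0.2127]
ee_rot: [0.058, 3.14, 0.0]
force: [-0.2, -0.4, -1.5]
width: 0.604
gripper_force: 0.0
n 1095 normal [ 0.011 -0.002  1.   ] tilt 0.6 c [ 0.5565 -0.2067  0.0599]
1349 [ 0.56652895 -0.20507835  0.05773296] ((0.5589845776557922, -0.1999531239271164), 0.12039502710103989) [ 0.19641144  1.25424424 -0.47298792]
```

View pics/top9.png

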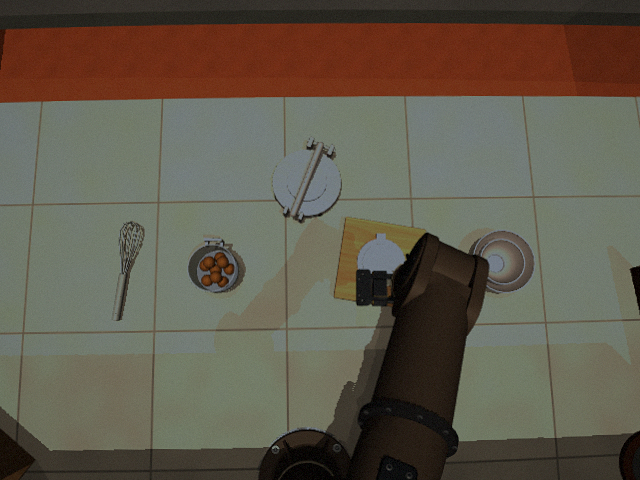

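The lid lies on the board at (381,258) with its tongue at (381,236), released, near the board's centre and tilted 0.6°. The tub is in place at (213,268) and the other items haven't moved. I'm handing in.

```bash
python3 -c "
from cell import sign_off
print(sign_off())"
```

```text
the job is handed in; nothing more can be done
None
```

The tub is open and the lid lies flat (about 0.6°), right way up and released, near the middle of the board; the tub, press, bowls and whisk look unmoved, and the job was handed in at about 21 s with no verdict returned.

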